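# Empty the trial press's catch tray

## Robot

A 6-joint arm with a two-finger parallel gripper is mounted at the origin on the work surface. World frame = base frame: x ahead of the robot, y to its left, z up, the work surface at z = 0. Lengths are in m, angles in rad, forces in N, time in s.
With the tool pointing down it reaches from about 0.3 to 0.775 m from the base axis. Payload 14.6 kg.
Tool frame: the origin (TCP) lies at the very end of the fingers, on their centre line; the grasp point (between the pads) lies 19 mm behind it; x points along the fingers, y is the direction in which the jaws open and shut, and the axes are right-handed (so a half turn about x gives the same grasp; the last joint's range is limited). The gripper opens to 94 mm and grips with 3 to 60 N. Pads are 16 mm wide; open, the fingers measure 119 mm over their backs; the gripper's body (75 mm by 177 mm) begins 78 mm behind the grasp point.
Start: joints at [1.047, 0.3, 1.521, -0, 1.321, -0.067], TCP at [0.243, 0.494, 0.205] pointing down, gripper open.
Joint ranges: [-3.03, 3.03], [-0.79, 2.21], [0.23, 2.52], [-1.04, 4.18], [0, 3.07], [-2.55, 2.55]. Speed limits (rad/s): [2.22, 2.22, 2.57, 3.14, 3.14, 3.14].

## Interface

Orientations are given as [roll, pitch, yaw] about the fixed x, y, z axes, in that order (R = Rz(yaw) Ry(pitch) Rx(roll)).
In Python, from station import ctrl, viewer, hand_in gives the robot as it stands. The module is installed in compiled form; this text tells all that it offers.
- The arm moves only by the tool play_rows, never from a script. Its argument "deltas" is a list that holds one entry, the list of rows, each a list of 7 numbers: the shift along the tool's x, y, z in mm, then the turn, a rotation vector about the tool's x, y, z in rad, then the finger opening in mm, from 0 to 94. In form: [[[dx, dy, dz, ax, ay, az, gripper], ...]]. A call has 1 to 10 rows; each row shifts and turns the commanded pose from where the row before left it, along the tool's axes as they then stand; what a row does not reach is not made up. A row lasts 1/10 s, in which the tool goes at most 50 mm and 8.59 degrees, less where a joint would pass 70% of its speed; a pose out of reach is approached as far as the arm can. A call with a gripper value outside its range is refused whole. The fingers move at their own pace and stop on an object; "grip_force" is the grip in N (left out, the last holds). Time passes only in rows, so rows that do not move let the fingers close. It gives the time, the measured TCP pose, the force and the opening at its end, in the units of the state.
- ctrl.get_obs(): the state, without advancing time (a new reading comes with each control period).
- viewer.camera(name): name is "scene" or "top"; returns a dict with "img" (420x560x3 uint8, red, green, blue), "fx", "fy", "cx", "cy" (pixels), "rvec" (rotation vector, rad) and "tvec" (3), from world to camera coordinates, as OpenCV has them. Camera axes: x right, y down, z forward; pixel columns grow to the right and rows downward; lengths in m; the calibration is good to about 2 mm. A picture is of the moment at which its call begins. There is no depth.
- hand_in(): hands the job in, once; it reports no verdict.
The state is a dict: "time_s": time; "qpos": joint angles; "joint_vel": joint speeds; "tau": joint torques, N m; "ee_pos": TCP position; "eef_rot": TCP orientation; "force": force on the tool from outside, world axes, zero at the start; "moment": the same for the moment, N m; "grip_width": finger opening in m.
Only numpy, scipy, OpenCV 4.12 (cv2) and the standard library are available. Lean on these libraries where they do the work, as an engineer would, in place of code of your own. Each camera call takes 0.05 s, during which the arm holds its last target.

## Task

Lift the wire cover off the catch tray and hang it by its handle on both prongs of the hook stand, and leave it hanging there. Then take the two castings out of the tray and set them, not dropping them, in the tote, each flat on its foot on the tote's floor. Do not let the cover fall, keep the tote where it is and leave the other things on the bench alone.

Things in the scene. Friction and masses are not known exactly. Their poses are not given: they have to be found in the camera images.
- tray: Fixed grey sheet-metal catch tray at the foot of the press's discharge slide: open box 220 mm (x) by 160 mm (y) outside, 62 mm high, walls and floor 4 mm. Origin: centre of its underside, z up. The slide (150 mm wide, rims about 25 mm high) starts at the top of its -y wall and rises away to -y by 10 degrees; its surface is about 70 mm above the table 150 mm from the tray's origin.
- cover: Loose steel wire cover, 220 mm (x) by 160 mm (y), 6 mm thick, 0.3 kg, resting flat on the tray's rim. A fixed arch handle of 10 mm round bar stands on it: two uprights at y = -60 and +60 mm and a straight top bar along y between them. Origin: centre of the underside of the wire panel, z up.
- cover_grip (a point): Middle of the cover's handle top bar (centre of the 10 mm bar), 85 mm above the cover's underside. Axes as the cover's: y along the bar.
- casting_a: Aluminium bearing-block casting, about 0.22 kg: flat foot 84 (x) x 44 (y) x 10 mm with a round barrel on it (44 mm diameter, axis along y, flat ends 24 mm apart, top 52 mm above the underside). Origin: centre of the underside, z up. Starts flat in the tray under the cover, foot roughly along the tray's y, one casting in the -x half, one in the +x half.
- casting_b: Aluminium bearing-block casting, about 0.22 kg: flat foot 84 (x) x 44 (y) x 10 mm with a round barrel on it (44 mm diameter, axis along y, flat ends 24 mm apart, top 52 mm above the underside). Origin: centre of the underside, z up. Starts flat in the tray under the cover, foot roughly along the tray's y, one casting in the -x half, one in the +x half.
- tote: Loose grey plastic tote, open-topped box 220 mm (x) by 170 mm (y) outside, 65 mm high, walls and floor 4 mm, 1.2 kg, standing on the table. Origin: centre of its underside, z up.
- stand: Fixed hook stand. Origin on the table right below the hook seat, z up. Mast behind the seat at x = +140 to +160 mm, 250 mm high, foot plate 12 mm thick from x = +80 to +200 mm and y = -70 to +70 mm.
- hook_seat (a point): Where the middle of the handle bar lies when hung: midway between the two prongs, 220 mm above the table. Prongs: 8 mm round bars at y = -35 and +35 mm (62 mm gap for the fingers), lowest here (tops 5 mm below this point), rising 24 mm to the mast at x = +142 mm and to open tips at x = -22 mm, tip tops 18 mm above this point. Tips point to -x; the hung bar lies along y.
- oil: Bystander: loose white oil bottle, 60 mm diameter, 160 mm high, 0.3 kg, standing beyond the tote. Origin: centre of the underside.
- runner: Bystander: loose aluminium runner scrap, an H of flat bars 100 x 60 mm, 8 mm thick, with a 40 mm high sprue in the middle, lying on the table near the robot. Origin: centre of the underside.
- spanner: Bystander: loose steel spanner, 170 mm long, lying on the table near the robot. Origin: centre of the underside, x along its length.
Mind the look-alikes: they are no part of the job. What is shaped like the casting_a but blue or pink is not meant.

How it is judged:
On the way:
1. the cover hangs by its handle on both prongs, released and still (x of cover_grip in the frame of hook_seat between -0.015 and 0.035 m and y of cover_grip in the frame of hook_seat between -0.03 and 0.03 m and z of cover_grip in the frame of hook_seat between -0.008 and 0.015 m and angle between cover's own z axis and vertical below 0.2 rad and contact force between the fingers and cover below 0.1 N and linear speed of cover below 0.08 m/s), for 0.3 s.
At the end, for the whole second after the job is handed in: The cover hangs on both prongs, bar middle at the hook seat (-15..+35 mm in x, 30 mm in y, -8..+15 mm in z), tilt under 0.2 rad, speed under 0.08 m/s; both castings in the tote, underside within 12 mm of the tote's, tilt under 0.15 rad; all released and at rest (all of step 1 and x of casting_a in the frame of tote between -0.1 and 0.1 m and y of casting_a in the frame of tote between -0.075 and 0.075 m and z of casting_a in the frame of tote between -0.002 and 0.012 m and angle between each of casting_a, casting_b's own z axis and vertical below 0.15 rad and linear speed of each of casting_a, casting_b below 0.03 m/s and contact force between the fingers and casting_a below 0.1 N and x of casting_b in the frame of tote between -0.1 and 0.1 m and y of casting_b in the frame of tote between -0.075 and 0.075 m and z of casting_b in the frame of tote between -0.002 and 0.012 m and contact force between the fingers and casting_b below 0.1 N); the robot touches nothing.
It fails at once if a casting falls freely (over 0.8 m/s, about 33 mm of drop) ((linear speed of casting_a above 0.8 m/s and contact force between each of the fingers, the arm and casting_a below 0.05 N) or (linear speed of casting_b above 0.8 m/s and contact force between each of the fingers, the arm and casting_b below 0.05 N)).
It fails at once if the cover falls freely (over 0.8 m/s) (linear speed of cover above 0.8 m/s and contact force between each of the fingers, the arm and cover below 0.05 N).
It fails at once if the tote is shifted by more than 40 mm (distance of tote from where it was at the start of the episode above 0.04 m).
It fails at once if the oil bottle, runner or spanner is moved by more than 30 mm (distance of any of oil, runner, spanner from where it was at the start of the episode above 0.03 m).
It also fails if it takes over 72 s, if anything falls off the work surface, if the arm or the gripper's body presses on something with over 40 N, if the wrist force passes 120 N, or if a joint passes its speed limit or range.

## Working session

There is one attempt and no reset: what is moved stays moved. The work goes in short steps, Python scripts to look and compute and a tool call to move; the robot and the scene stay as the last step left them, time stands still between calls to the robot, and variables do not carry over. Pictures are saved under pics/ and viewed, and the job is handed in when it is done.

Besides the shell and the picture viewer there is one more tool, called after ">>>" as name(argument=value, ...), one argument or row to a line, values as JSON. play_rows: Moves the arm, as the interface text tells. Its arguments: {"type":"object","properties":{"deltas":{"type":"array","items":{"type":"array","items":{"type":"array","items":{"type":"number"}}}},"grip_force":{"type":"number"}},"required":["deltas"]}

```bash
mkdir -p pics; python3 - <<'E'
from station import ctrl, viewer
import cv2
o=ctrl.get_obs()
for k in o: print(k,o[k])
for n in("scene","top"):
    c=viewer.camera(n); cv2.imwrite(f"pics/{n}0.png",c["img"][:,:,::-1]); print(n,{k:c[k] for k in c if k!="img"})
E
```

```text
time_s 0.0
qpos [ 1.04741578e+00  3.00478197e-01  1.52157941e+00 -1.37787977e-05
  1.32069141e+00 -6.65979816e-02]
joint_vel [-7.42951543e-05  1.08195688e-04  7.91545577e-04 -1.11744209e-03
  1.73010162e-03 -2.41692095e-04]
tau [-2.91889650e-03 -5.31791174e+01 -3.52748716e+01  7.07380241e-02
  2.42361089e-02 -1.15462803e-04]
ee_pos [0.24245895 0.49338339 0.20488314]
eef_rot [-1.6258534   1.56963988 -2.08263255]
force [ 0.10210875 -0.2987998   0.28806592]
moment [ 0.0321316   0.00760285 -0.007651  ]
grip_width 0.0937320539956932
scene {'fx': 432.85153094633984, 'fy': 432.85153094633984, 'cx': 284.0477037143934, 'cy': 210.31861501983568, 'rvec': array([ 2.13405779,  1.55399689, -0.43680293]), 'tvec': array([-0.14771934, -0.33177791,  1.46814976])}
top {'fx': 426.13765756843026, 'fy': 426.13765756843026, 'cx': 276.9988982232388, 'cy': 206.59692540428813, 'rvec': array([ 2.18782857, -2.19858046,  0.08723299]), 'tvec': array([-0.01608805,  0.52090111,  1.11205567])}
```

View pics/scene0.png

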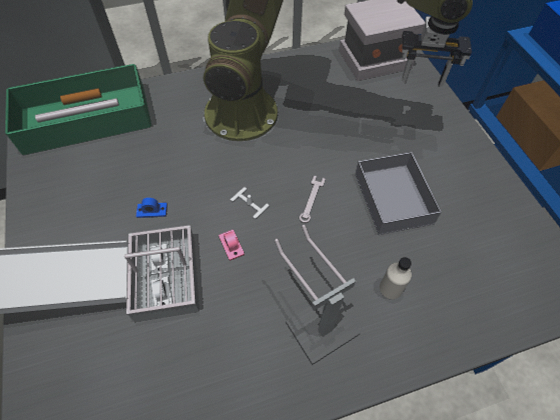

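View pics/top0.png

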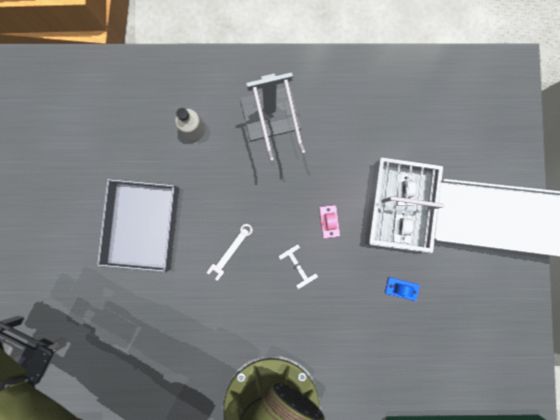

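The scene view shows the slide and tray with its cover at about (160,270), pink and blue look-alikes at (232,243) and (150,207), the hook stand at (320,290) and the tote at (397,190). The top view shows the tray at (406,205), the stand at (270,120) and the tote at (138,225). Next I'll enlarge the parts that matter.

```bash
cat > h.py <<'E'
import numpy as np, cv2
from station import ctrl, viewer
def cam(n):
    c=viewer.camera(n); R=cv2.Rodrigues(c["rvec"])[0]; c["R"]=R; c["C"]=-R.T@c["tvec"]; return c
def rayd(c,u,v):
    d=c["R"].T@np.array([(u-c["cx"])/c["fx"],(v-c["cy"])/c["fy"],1]); return d/np.linalg.norm(d)
def plane(c,u,v,z):
    d=rayd(c,u,v); return c["C"]+d*(z-c["C"][2])/d[2]
def tri(c1,p1,c2,p2):
    A=[];b=[]
    M=np.zeros((3,3));q=np.zeros(3)
    for c,p in((c1,p1),(c2,p2)):
        d=rayd(c,*p);P=np.eye(3)-np.outer(d,d);M+=P;q+=P@c["C"]
    return np.linalg.solve(M,q)
def proj(c,X):
    p=c["R"]@np.asarray(X)+c["tvec"]; return np.array([c["fx"]*p[0]/p[2]+c["cx"],c["fy"]*p[1]/p[2]+c["cy"]])
def crop(c,u0,v0,u1,v1,s,fn):
    im=c["img"][v0:v1,u0:u1,::-1]; im=cv2.resize(im,None,fx=s,fy=s,interpolation=cv2.INTER_CUBIC)
    for u in range((u0//10+1)*10,u1,10):
        cv2.line(im,(int((u-u0+.5)*s),0),(int((u-u0+.5)*s),6 if u%50 else 14),(0,255,255),1)
        if u%20==0: cv2.putText(im,str(u),(int((u-u0)*s)-8,24),0,.4,(0,255,255),1)
    for v in range((v0//10+1)*10,v1,10):
        cv2.line(im,(0,int((v-v0+.5)*s)),(8,int((v-v0+.5)*s)),(0,255,255),1)
        if v%20==0: cv2.putText(im,str(v),(10,int((v-v0+.5)*s)+4),0,.4,(0,255,255),1)
    cv2.imwrite(fn,im)
E
python3 - <<'E'
from h import *
t=cam("top");s=cam("scene")
print(t["C"],s["C"])
crop(t,360,145,460,260,5,"pics/t_tray.png")
crop(t,230,65,320,190,5,"pics/t_stand.png")
crop(s,120,215,210,325,5,"pics/s_tray.png")
crop(s,260,215,370,335,5,"pics/s_stand.png")
crop(t,90,165,190,280,5,"pics/t_tote.png")
E
```

```text
[ 0.44508107 -0.00446813  1.14461674] [ 1.05744438 -0.20651157  1.06137913]
```

View pics/t_tray.png

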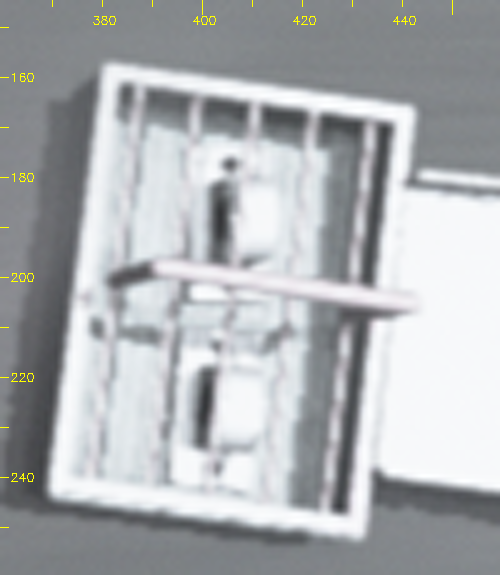

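View pics/t_stand.png

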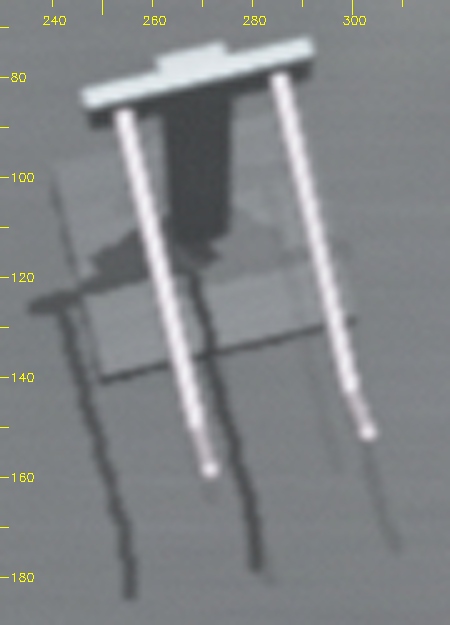

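View pics/s_tray.png

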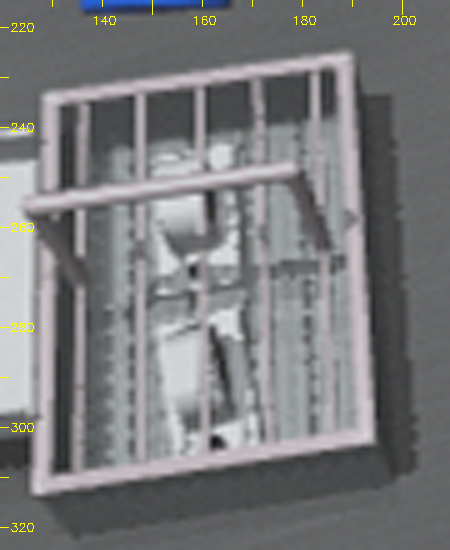

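View pics/s_stand.png

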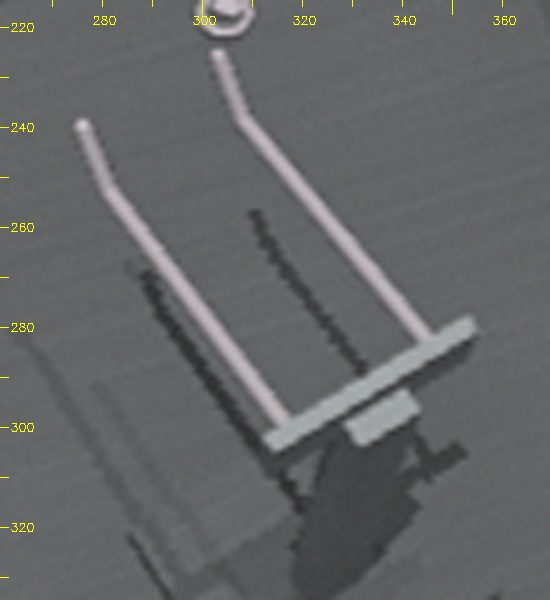

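View pics/t_tote.png

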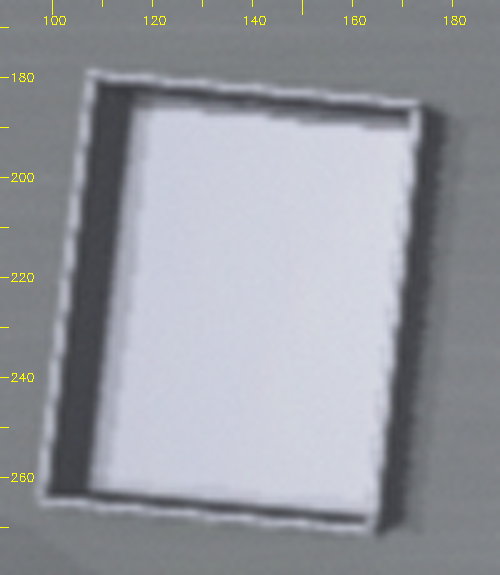

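```bash
cat > m1.py <<'E'
from h import *
t=cam("top");s=cam("scene")
T=lambda x,y,o:(x/5+o[0]-.5,y/5+o[1]-.5)
ot=(360,145)
P=[plane(t,*T(*p,ot),.068) for p in((105,65),(414,108),(364,540),(48,496))]
print("cover corners top",np.round(P,4).tolist(),np.mean(P,0))
os_=(120,215)
P=[plane(s,*T(*p,os_),.068) for p in((45,95),(351,55),(374,440),(36,494))]
print("cover corners scene",np.round(P,4).tolist(),np.mean(P,0))
a=[plane(t,*T(*p,ot),.147) for p in((153,267),(420,304))]
b=[plane(s,*T(*p,os_),.147) for p in((296,170),(26,206))]
for q in(a,b):
    d=q[1]-q[0]; print("bar",np.round(q,4).tolist(),"mid",(q[0]+q[1])/2,"len",np.linalg.norm(d),"dir",np.degrees(np.arctan2(-d[1],-d[0])))
o=(230,65);o2=(260,215)
tt=dict(bL=(195,427),bR=(350,385),tipL=(210,470),tipR=(368,432),rL=(122,110),rR=(278,75))
ss=dict(bL=(242,120),bR=(107,185),tipL=(218,53),tipR=(83,124),rL=(429,338),rR=(286,418))
for k in tt:
    X=tri(t,T(*tt[k],o),s,T(*ss[k],o2)); print(k,np.round(X,4), "top@z",np.round(plane(t,*T(*tt[k],o),.211),4),"sc",np.round(plane(s,*T(*ss[k],o2),.211),4))
o=(90,165)
P=[plane(t,*T(*p,o),.065) for p in((88,70),(424,102),(380,535),(40,500))]
print("tote",np.round(P,4).tolist(),np.mean(P,0))
for e in((0,1),(1,2),(3,2),(0,3)):
    d=P[e[1]]-P[e[0]];print(np.linalg.norm(d),np.degrees(np.arctan2(d[1],d[0])))
E
python3 m1.py
```

```text
cover corners top [[0.6422, -0.2836, 0.068], [0.6195, -0.4419, 0.068], [0.3995, -0.4096, 0.068], [0.4225, -0.25, 0.068]] [ 0.52091797 -0.34628803  0.068     ]
cover corners scene [[0.4049, -0.4064, 0.068], [0.4293, -0.2494, 0.068], [0.6431, -0.2816, 0.068], [0.6207, -0.4379, 0.068]] [ 0.52450893 -0.3438485   0.068     ]
bar [[0.5315, -0.2838, 0.147], [0.5134, -0.4097, 0.147]] mid [ 0.5224465  -0.34674183  0.147     ] len 0.12723338091835412 dir 81.84462622377329
bar [[0.5336, -0.2833, 0.147], [0.5141, -0.4065, 0.147]] mid [ 0.52385951 -0.34491172  0.147     ] len 0.12473550428554443 dir 81.01616194364236
bL [0.6335 0.0016 0.2118] top@z [0.6338 0.002  0.211 ] sc [0.633  0.0014 0.211 ]
bR [ 0.6502 -0.067   0.2201] top@z [ 0.6525 -0.0669  0.211 ] sc [ 0.6456 -0.0662  0.211 ]
tipL [ 0.6102 -0.004   0.236 ] top@z [ 0.6145 -0.0046  0.211 ] sc [0.5968 0.0028 0.211 ]
tipR [ 0.6265 -0.072   0.2367] top@z [ 0.6313 -0.0747  0.211 ] sc [ 0.6133 -0.0671  0.211 ]
rL [0.7665 0.0326 0.2412] top@z [0.7773 0.034  0.211 ] sc [0.7557 0.0412 0.211 ]
rR [ 0.7813 -0.0351  0.2428] top@z [ 0.7933 -0.0359  0.211 ] sc [ 0.7705 -0.0288  0.211 ]
tote [[0.591, 0.4129, 0.065], [0.574, 0.2426, 0.065], [0.3559, 0.2622, 0.065], [0.3744, 0.4322, 0.065]] [0.47383577 0.33745541 0.065     ]
0.1711025260194301 -95.7005709577583
0.21903868325477033 174.85917390820424
0.1709288402170403 -96.20151223631113
0.2175461778194166 174.91048148498746
```

```bash
cat > go.py <<'E'
from h import *
from scipy.spatial.transform import Rotation as Ro
def cur():
    o=ctrl.get_obs(); return np.array(o["ee_pos"]),Ro.from_euler("xyz",o["eef_rot"]).as_matrix(),o
def target(yang):
    x=np.array([0,0,-1.]);y=np.array([np.cos(yang),np.sin(yang),0]);return np.c_[x,y,np.cross(x,y)]
def delta(p,yawdeg):
    """total tool-frame shift (if translated first, then turned) and rotvec, from measured pose"""
    c,R,o=cur(); d=R.T@(np.array(p)-c)*1000
    rv=Ro.from_matrix(R.T@target(np.radians(yawdeg))).as_rotvec()
    print("t",o["time_s"],"pos",np.round(c,4),"yang",np.round(np.degrees(np.arctan2(R[1,1],R[0,1])),2),"tilt",np.round(R[:,0],3),"q",np.round(o["qpos"],2),"w",round(o["grip_width"],4))
    print(" shift mm",np.round(d,1)," turn",np.round(rv,4)); return d,rv
E
python3 - <<'E'
from go import *
delta([.5228,-.3455,.21],-8.4);delta([.5228,-.3455,.21],180-8.4)
c,R,o=cur();print(np.round(R,3))
E
```

```text
t 0.3 pos [0.2425 0.4935 0.2053] yang 63.83 tilt [-0. -0. -1.] q [ 1.05  0.3   1.52 -0.    1.32 -0.07] w 0.094
 shift mm [  -4.5 -629.4  621.6]  turn [1.2606e+00 2.0000e-04 4.0000e-04]
t 0.3 pos [0.2425 0.4935 0.2053] yang 63.83 tilt [-0. -0. -1.] q [ 1.05  0.3   1.52 -0.    1.32 -0.07] w 0.094
 shift mm [  -4.5 -629.4  621.6]  turn [-1.881e+00 -4.000e-04  3.000e-04]
[[-0.     0.441  0.897]
 [-0.     0.897 -0.441]
 [-1.    -0.    -0.   ]]
```

>>> play_rows(
  deltas=[
    [[-45, 0, 0, 0, 0, 0, 94], [0, -31.5, 31.1, 0, 0, 0, 94], [0, -31.5, 31.1, 0, 0, 0, 94], [0, -31.5, 31.1, 0, 0, 0, 94], [0, -31.5, 31.1, 0, 0, 0, 94], [0, -31.5, 31.1, 0, 0, 0, 94], [0, -31.5, 31.1, 0, 0, 0, 94], [0, -31.5, 31.1, 0, 0, 0, 94], [0, -31.5, 31.1, 0, 0, 0, 94], [0, -31.5, 31.1, 0, 0, 0, 94]],
  ],
  grip_force=40,
)

```text
time_s: 1.3
ee_pos: [0.3689, 0.114, 0.2507]
eef_rot: [0.634, 1.57, 0.178]
force: [0.7, -0.3, 1.2]
grip_width: 0.094
```

>>> play_rows(
  deltas=[
    [[0, -31.5, 31.1, 0, 0, 0, 94], [0, -31.5, 31.1, 0, 0, 0, 94], [0, -31.5, 31.1, 0, 0, 0, 94], [0, -31.5, 31.1, 0, 0, 0, 94], [0, -31.5, 31.1, 0, 0, 0, 94], [0, -31.5, 31.1, 0, 0, 0, 94], [0, -31.5, 31.1, 0, 0, 0, 94], [0, -31.5, 31.1, 0, 0, 0, 94], [0, -31.5, 31.1, 0, 0, 0, 94], [0, -31.5, 31.1, 0, 0, 0, 94]],
  ],
)

```text
time_s: 2.3
ee_pos: [0.5092, -0.306, 0.2503]
eef_rot: [1.491, 1.571, 1.034]
force: [0.2, 0.2, 0.7]
grip_width: 0.0938
```

>>> play_rows(
  deltas=[
    [[0, 0, 0, 0.126, 0, 0, 94], [0, 0, 0, 0.126, 0, 0, 94], [0, 0, 0, 0.126, 0, 0, 94], [0, 0, 0, 0.126, 0, 0, 94], [0, 0, 0, 0.126, 0, 0, 94], [0, 0, 0, 0.126, 0, 0, 94], [0, 0, 0, 0.126, 0, 0, 94], [0, 0, 0, 0.126, 0, 0, 94], [0, 0, 0, 0.126, 0, 0, 94], [0, 0, 0, 0.126, 0, 0, 94]],
  ],
)

```text
time_s: 3.3
ee_pos: [0.5089, -0.3041, 0.2503]
eef_rot: [-2.278, 1.571, 2.283]
force: [-0.2, -0.8, -0.2]
grip_width: 0.0941
```

```bash
python3 - <<'E'
from go import *
delta([.5228,-.3455,.128],-8.4)
E
```

```text
t 3.3 pos [ 0.5089 -0.3041  0.2503] yang -8.66 tilt [-0.  0. -1.] q [-0.6   0.37  1.33  0.    1.45 -0.45] w 0.0941
 shift mm [122.3  20.   38.8]  turn [-0.0046 -0.0001  0.0001]
```

>>> play_rows(
  deltas=[
    [[0, 10, 19.4, -0.0046, 0, 0, 94], [0, 10, 19.4, 0, 0, 0, 80], [25, 0, 0, 0, 0, 0, 70], [25, 0, 0, 0, 0, 0, 60], [25, 0, 0, 0, 0, 0, 60], [25, 0, 0, 0, 0, 0, 60], [22, 0, 0, 0, 0, 0, 60], [0, 0, 0, 0, 0, 0, 60]],
  ],
)

```text
time_s: 4.1
ee_pos: [0.522, -0.3446, 0.1253]
eef_rot: [-2.072, 1.566, 2.499]
force: [0.6, 0.3, 0.5]
grip_width: 0.0602
```

```bash
python3 - <<'E'
from go import *
delta([.5228,-.3455,.128],-8.4)
crop(cam("scene"),100,190,220,330,4,"pics/s_g1.png")
crop(cam("top"),340,145,460,265,4,"pics/t_g1.png")
E
```

```text
t 4.1 pos [ 0.522  -0.3446  0.1253] yang -8.1 tilt [-0.004  0.003 -1.   ] q [-0.64  0.54  1.37  0.    1.23 -0.5 ] w 0.0602
 shift mm [-2.7  0.9  0.8]  turn [ 0.0052 -0.0025  0.0046]
```

View pics/s_g1.png

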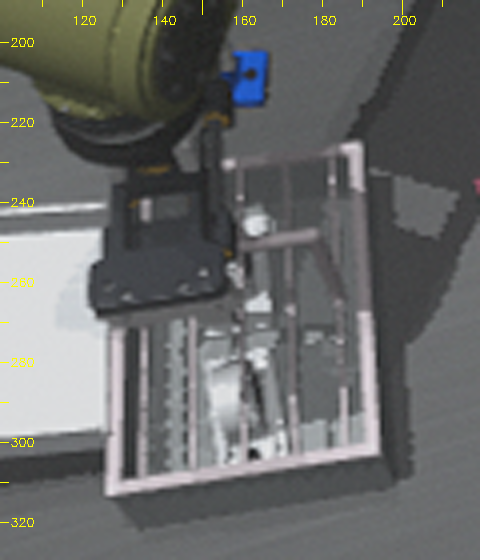

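View pics/t_g1.png

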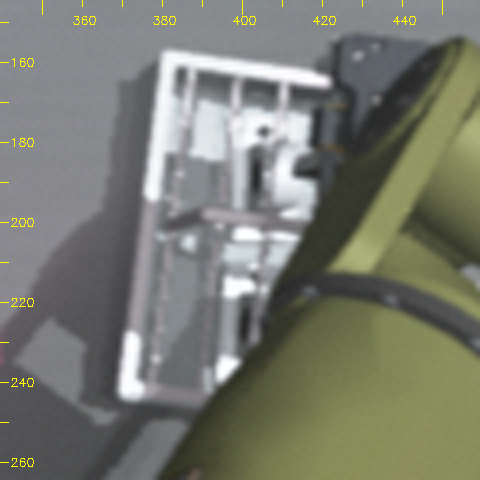

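The gripper straddles the bar near its middle: in the scene crop the bar emerges at about (160,251) beside the finger. Next step is to close on it.

>>> play_rows(
  deltas=[
    [[0, 0, 0, 0, 0, 0, 20], [0, 0, 0, 0, 0, 0, 0], [0, 0, 0, 0, 0, 0, 0], [0, 0, 0, 0, 0, 0, 0], [0, 0, 0, 0, 0, 0, 0], [0, 0, 0, 0, 0, 0, 0], [-5, 0, 0, 0, 0, 0, 0], [-10, 0, 0, 0, 0, 0, 0], [-15, 0, 0, 0, 0, 0, 0], [0, 0, 0, 0, 0, 0, 0]],
  ],
  grip_force=50,
)

```text
time_s: 5.2
ee_pos: [0.524, -0.346, 0.1615]
eef_rot: [1.07, 1.567, -0.642]
force: [0.4, 0.1, -3.3]
grip_width: 0.0082
```

```bash
python3 - <<'E'
from go import *
a=np.radians(13);ux=np.array([np.cos(a),np.sin(a),0])
S=np.array([.6405,-.0325,0])
g=S-.155*ux; print(g)
delta([g[0],g[1],.232],13)
crop(cam("scene"),100,190,220,330,4,"pics/s_g2.png")
E
```

```text
[ 0.48947264 -0.06736741  0.        ]
t 5.2 pos [ 0.524  -0.346   0.1615] yang -8.1 tilt [ 0.003 -0.002 -1.   ] q [-0.64  0.51  1.34 -0.    1.29 -0.5 ] w 0.0082
 shift mm [ -71.3  -73.2 -270.9]  turn [-0.3683  0.0027 -0.0033]
```

View pics/s_g2.png

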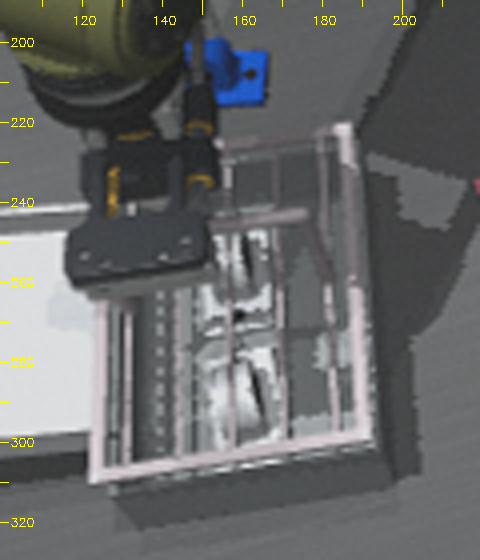

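>>> play_rows(
  deltas=[
    [[-15, 0, 0, 0, 0, 0, 0], [-25, 0, 0, 0, 0, 0, 0], [-20, 0, 0, 0, 0, 0, 0], [-11, 0, 0, 0, 0, 0, 0], [0, -2, -8, 0, 0, 0, 0], [0, -5, -18, 0, 0, 0, 0], [0, -8, -28, 0, 0, 0, 0], [0, -8, -31, 0, 0, 0, 0], [0, -8, -31, 0, 0, 0, 0], [0, -8, -31, 0, 0, 0, 0]],
  ],
)

```text
time_s: 6.25
ee_pos: [0.5044, -0.1925, 0.2283]
eef_rot: [-1.924, 1.569, 2.647]
force: [0.6, 0.2, -3.1]
grip_width: 0.0087
```

>>> play_rows(
  deltas=[
    [[0, -8, -31, 0, 0, 0, 0], [0, -8, -31, 0, 0, 0, 0], [0, -8, -28, 0, 0, 0, 0], [0, -6, -22, 0, 0, 0, 0], [0, -3, -12, -0.03, 0, 0, 0], [0, 0, 0, -0.07, 0, 0, 0], [0, 0, 0, -0.1, 0, 0, 0], [0, 0, 0, -0.1, 0, 0, 0], [0, 0, 0, -0.068, 0, 0, 0], [0, 0, 0, 0, 0, 0, 0]],
  ],
)

```text
time_s: 7.25
ee_pos: [0.4898, -0.0671, 0.2288]
eef_rot: [-1.908, 1.57, 3.033]
force: [0.1, 0.5, -2.7]
grip_width: 0.0083
```

```bash
python3 - <<'E'
from go import *
a=np.radians(13);ux=np.array([np.cos(a),np.sin(a),0])
S=np.array([.6405,-.0325,0])
g=S-.155*ux
delta([g[0],g[1],.232],13)
print(ctrl.get_obs()["force"])
s=cam("scene");t=cam("top")
crop(s,160,140,360,340,3,"pics/s_g3.png")
crop(t,200,60,400,260,3,"pics/t_g3.png")
E
```

```text
t 7.25 pos [ 0.4898 -0.0671  0.2288] yang 13.1 tilt [-0.001  0.    -1.   ] q [-0.21  0.16  1.64 -0.    1.34 -0.44] w 0.0083
 shift mm [-3.2 -0.4  0.2]  turn [ 0.0018 -0.0004  0.001 ]
[ 0.07901221  0.53814442 -2.72351604]
```

View pics/s_g3.png

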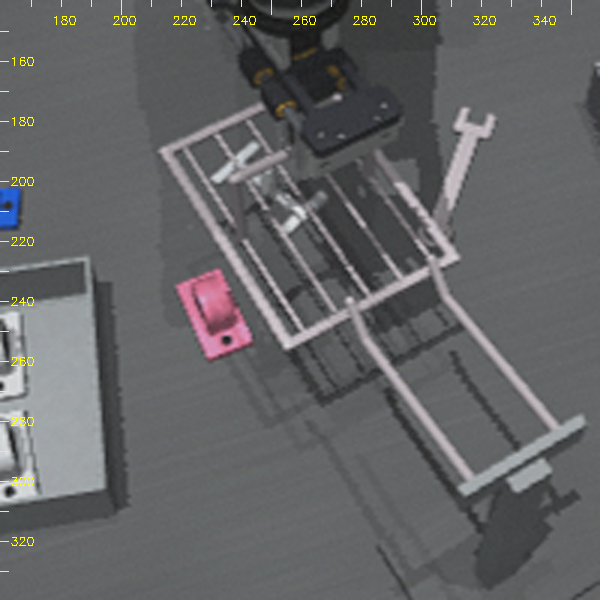

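View pics/t_g3.png

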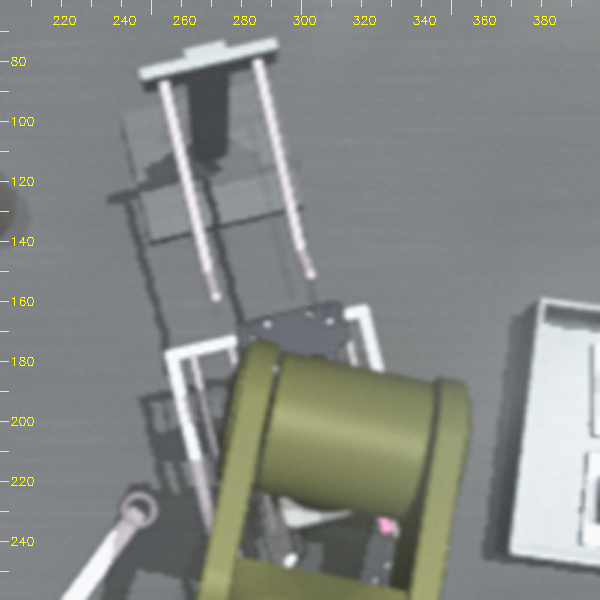

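```bash
python3 - <<'E'
from go import *
s=cam("scene");t=cam("top")
S=np.array([.6405,-.0325]);a=np.radians(13);ux=np.array([np.cos(a),np.sin(a)]);uy=np.array([-ux[1],ux[0]])
f=lambda P:(np.round([(P[:2]-S)@ux,(P[:2]-S)@uy],4))
for z in(.165,.17,.175):
  print(z,"top corners",f(plane(t,255.4,176.8,z)),f(plane(t,321.6,162.8,z)))
  # scene outer corners: left-back, left-front, right-front
  print("  scene",f(plane(s,160+162/3,140+150/3,z)),f(plane(s,160+289/3,140+347/3,z)),f(plane(s,160+458/3,140+258/3,z)))
print("bar end", [f(plane(s,237.0,199.6,z)) for z in(.245,.25,.255)])
E
```

```text
0.165 top corners [-0.044   0.0772] [-0.0473 -0.0799]
  scene [-0.2579 -0.0777] [-0.0423 -0.0757] [-0.0425  0.0793]
0.17 top corners [-0.0447  0.0772] [-0.048  -0.0791]
  scene [-0.2544 -0.0787] [-0.04   -0.0767] [-0.0402  0.0774]
0.175 top corners [-0.0455  0.0771] [-0.0487 -0.0783]
  scene [-0.251  -0.0798] [-0.0377 -0.0778] [-0.0379  0.0754]
bar end [array([-0.1517, -0.0612]), array([-0.1485, -0.0624]), array([-0.1454, -0.0637])]
```

>>> play_rows(
  deltas=[
    [[-4, 0, 0, 0, 0, 0, 0], [0, 8, 0, 0, 0, 0, 0], [0, 16, 0, 0, 0, 0, 0], [0, 22, 0, 0, 0, 0, 0], [0, 24, 0, 0, 0, 0, 0], [0, 24, 0, 0, 0, 0, 0], [0, 24, 0, 0, 0, 0, 0], [0, 20, 0, 0, 0, 0, 0], [0, 14, 0, 0, 0, 0, 0], [0, 6, 0, 0, 0, 0, 0]],
  ],
)

```text
time_s: 8.45
ee_pos: [0.6451, -0.031, 0.2327]
eef_rot: [-1.974, 1.57, 2.966]
force: [0.0, -0.8, -3.3]
grip_width: 0.0083
```

```bash
python3 - <<'E'
from go import *
a=np.radians(13);ux=np.array([np.cos(a),np.sin(a),0])
S=np.array([.6405,-.0325,0]);g=S+.003*ux
delta([g[0],g[1],.200],13)
print(ctrl.get_obs()["force"])
s=cam("scene");t=cam("top")
crop(s,220,160,380,330,3.5,"pics/s_g4.png")
crop(t,200,60,360,220,3,"pics/t_g4.png")
E
```

```text
t 8.45 pos [ 0.6451 -0.031   0.2327] yang 12.99 tilt [-0.001  0.    -1.   ] q [-0.1   0.5   1.18  0.    1.46 -0.33] w 0.0083
 shift mm [32.7 -1.8  0.4]  turn [-0.0001 -0.0002  0.0005]
[ 0.00693046 -0.77665762 -3.27513405]
```

View pics/s_g4.png

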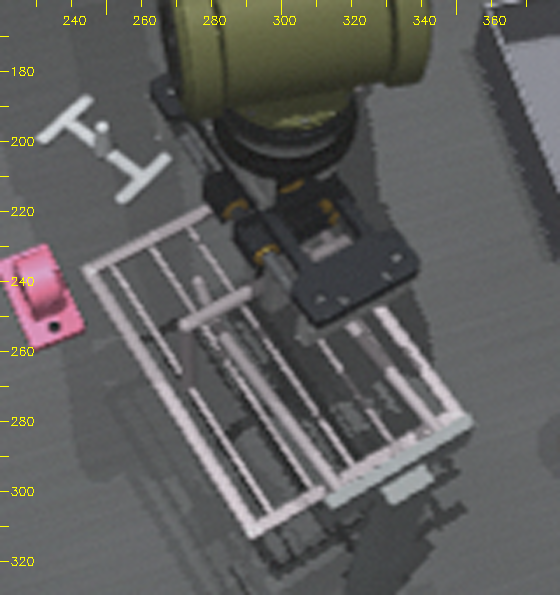

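View pics/t_g4.png

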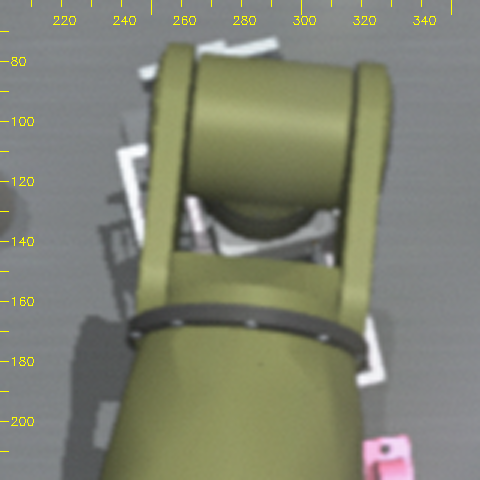

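The right prong's tip shows at (276,240) and it runs under the bar, inside the arch, so I can lower.

>>> play_rows(
  deltas=[
    [[6, 0, 0, 0, 0, 0, 0], [10, 0, 0, 0, 0, 0, 0], [8, 0, 0, 0, 0, 0, 0], [4, 0, 0, 0, 0, 0, 0], [2, 0, 0, 0, 0, 0, 0], [0, 0, 0, 0, 0, 0, 0]],
  ],
)

```text
time_s: 9.15
ee_pos: [0.6437, -0.0316, 0.2046]
eef_rot: [0.707, 1.57, -0.637]
force: [-7.3, 0.6, 6.9]
grip_width: 0.0088
```

>>> play_rows(
  deltas=[
    [[-1, -0.5, 0, 0, 0, 0, 0], [0, 0, 0, 0, 0, 0, 12], [0, 0, 0, 0, 0, 0, 14], [0, 0, 0, 0, 0, 0, 18], [0, 0, 0, 0, 0, 0, 24], [0, 0, 0, 0, 0, 0, 34], [0, 0, 0, 0, 0, 0, 34]],
  ],
)

```text
time_s: 9.85
ee_pos: [0.6436, -0.0316, 0.2044]
eef_rot: [0.842, 1.571, -0.502]
force: [-0.2, 0.5, 0.5]
grip_width: 0.0333
```

```bash
python3 - <<'E'
from go import *
o=ctrl.get_obs();print(o["force"],o["ee_pos"],o["grip_width"])
s=cam("scene")
crop(s,220,160,380,330,3.5,"pics/s_g5.png")
E
```

```text
[-0.15923607  0.49531236  0.47677392] [ 0.64357068 -0.03157734  0.2044196 ] 0.033333339629985304
```

View pics/s_g5.png

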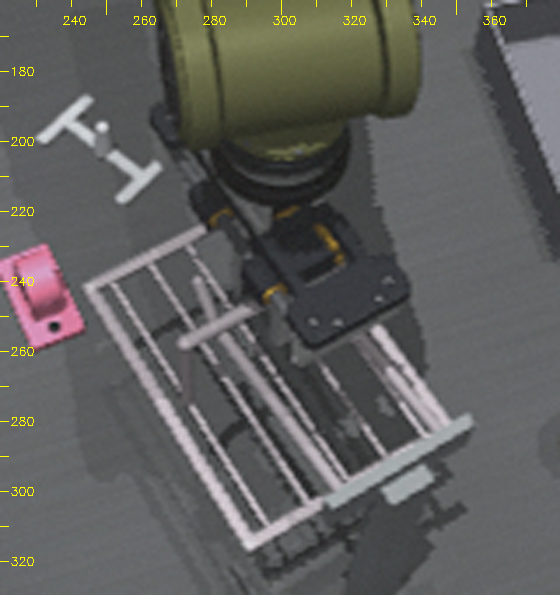

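The cover hangs with its bar on the prongs, at about (282,251), and the tool force is near zero. I'll back straight up.

>>> play_rows(
  deltas=[
    [[-5, 0, 0, 0, 0, 0, 34], [-15, 0, 0, 0, 0, 0, 34], [-25, 0, 0, 0, 0, 0, 34], [-30, 0, 0, 0, 0, 0, 34], [-30, 0, 0, 0, 0, 0, 34], [0, -30, 0, 0, 0, 0, 34], [0, -45, 0, 0, 0, 0, 60], [0, -45, 0, 0, 0, 0, 94], [0, -45, 0, 0, 0, 0, 94], [0, -45, 0, 0, 0, 0, 94]],
  ],
)

```text
time_s: 10.9
ee_pos: [0.4371, -0.0789, 0.3097]
eef_rot: [0.982, 1.57, -0.362]
force: [0.2, -0.4, 1.5]
grip_width: 0.0628
```

```bash
python3 - <<'E'
from go import *
o=ctrl.get_obs();print(o["force"],o["ee_pos"],o["grip_width"])
s=cam("scene");t=cam("top")
crop(s,220,190,380,330,4,"pics/s_g6.png")
crop(t,220,60,350,200,4,"pics/t_g6.png")
crop(t,360,145,460,260,5,"pics/t_tray2.png")
crop(s,120,215,210,325,5,"pics/s_tray2.png")
E
```

```text
[ 0.2255722  -0.42107433  1.51272315] [ 0.43708133 -0.0789197   0.30973307] 0.0627539004529725
```

View pics/s_g6.png

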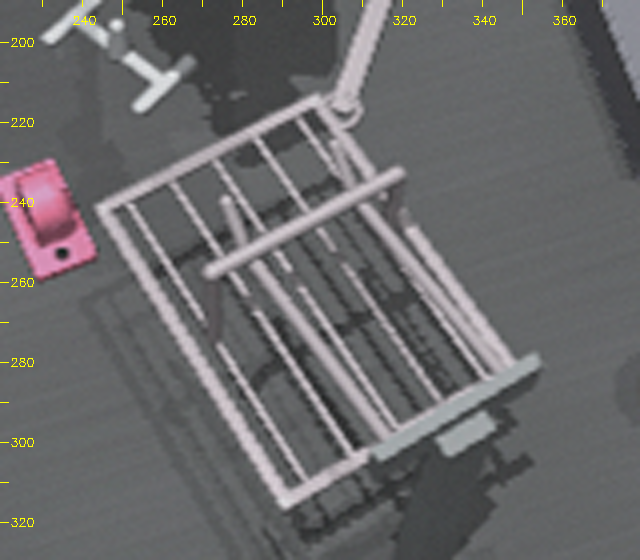

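View pics/t_g6.png

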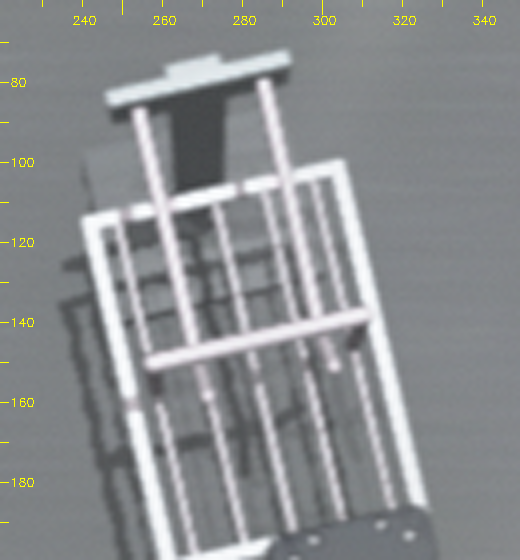

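View pics/t_tray2.png

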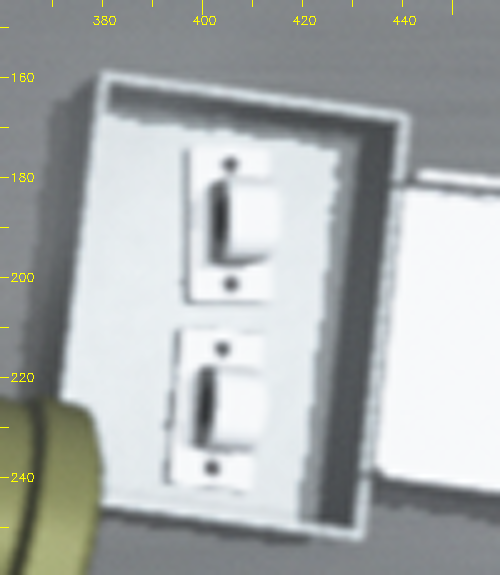

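View pics/s_tray2.png

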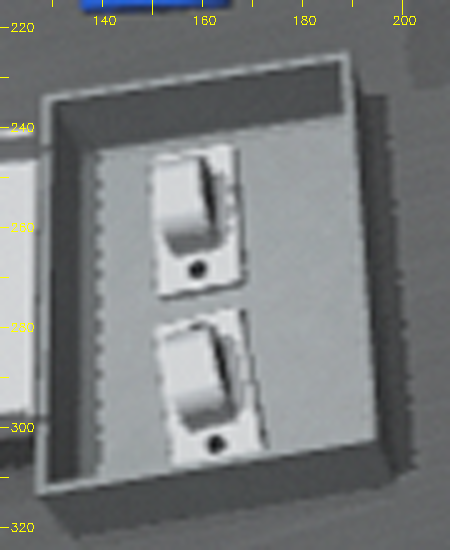

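```bash
cat > m2.py <<'E'
from go import *
T=lambda x,y,o,s=5:(x/s+o[0]-.5,y/s+o[1]-.5)
t=cam("top");s=cam("scene")
def blob(c,u,v,r=3):
    g=cv2.cvtColor(c["img"],cv2.COLOR_RGB2GRAY).astype(float)
    u0,v0=int(round(u)),int(round(v)); w=g[v0-r:v0+r+1,u0-r:u0+r+1]; w=np.clip(np.percentile(w,60)-w-20,0,None)
    V,U=np.mgrid[v0-r:v0+r+1,u0-r:u0+r+1]; return (U*w).sum()/w.sum(),(V*w).sum()/w.sum()
o=(360,145)
for n,a,b in(("far",(230,163),(230,285)),("near",(222,349),(211,467))):
    A,B=[plane(t,*blob(t,*T(*p,o),2),.014) for p in(a,b)]
    d=A-B;print(n,np.round(A,4),np.round(B,4),"mid",np.round((A+B)/2,4),"sep",np.linalg.norm(d),"yaw",np.degrees(np.arctan2(d[1],d[0])))
for n,p in(("near+x",(198,269)),("far+x",(215,443))):
    print(n,plane(s,*blob(s,*T(*p,(120,215)),2),.014))
# hang check
a=np.radians(13);ux=np.array([np.cos(a),np.sin(a)]);uy=np.array([-ux[1],ux[0]]);S=np.array([.6405,-.0325])
L=tri(t,T(148,363,(220,60),4),s,T(402,172,(220,190),4));Rr=tri(t,T(370,315,(220,60),4),s,T(208,272,(220,190),4))
M=(L+Rr)/2;print("bar ends",L,Rr,"mid",M,"in seat",(M[:2]-S)@ux,(M[:2]-S)@uy,M[2]-.22)
E
python3 m2.py
```

```text
far [ 0.5976 -0.3638  0.014 ] [ 0.5337 -0.3627  0.014 ] mid [ 0.5657 -0.3633  0.014 ] sep 0.06394917498623413 yaw -0.9539558859591994
near [ 0.4989 -0.3572  0.014 ] [ 0.4357 -0.3501  0.014 ] mid [ 0.4673 -0.3536  0.014 ] sep 0.06361301836636976 yaw -6.451840520593876
near+x [ 0.50013156 -0.35464947  0.014     ]
far+x [ 0.59857883 -0.36165218  0.014     ]
bar ends [0.63142735 0.02905412 0.22079569] [ 0.65770822 -0.09270805  0.22119861] mid [ 0.64456778 -0.03182697  0.22099715] in seat 0.0041149270377789995 -0.0002592682982238311 0.0009971499843699494
```

```bash
python3 - <<'E'
from go import *
delta([.468,-.3525,.31],83.5)
E
```

```text
t 11.1 pos [ 0.4389 -0.079   0.3105] yang 12.94 tilt [ 0.002 -0.001 -1.   ] q [-0.26 -0.    1.63  0.    1.52 -0.49] w 0.0787
 shift mm [  0.7 -32.9 273.1]  turn [-1.2316e+00  2.1000e-03 -1.1000e-03]
```

>>> play_rows(
  deltas=[
    [[0, -2, 20, 0, 0, 0, 60], [0, -4, 32, 0, 0, 0, 60], [0, -4, 32, 0, 0, 0, 60], [0, -4, 32, 0, 0, 0, 60], [0, -4, 32, 0, 0, 0, 60], [0, -4, 32, 0, 0, 0, 60], [0, -4, 32, 0, 0, 0, 60], [0, -4, 31, 0, 0, 0, 60], [0, -3, 30, -0.06, 0, 0, 60], [0, 0, 0, -0.13, 0, 0, 60]],
  ],
)

```text
time_s: 12.1
ee_pos: [0.469, -0.3551, 0.3076]
eef_rot: [-2.579, 1.569, 2.551]
force: [-0.8, 0.3, -0.5]
grip_width: 0.0601
```

>>> play_rows(
  deltas=[
    [[0, 0, 0, -0.13, 0, 0, 60], [0, 0, 0, -0.13, 0, 0, 60], [0, 0, 0, -0.13, 0, 0, 60], [0, 0, 0, -0.13, 0, 0, 60], [0, 0, 0, -0.13, 0, 0, 60], [0, 0, 0, -0.13, 0, 0, 60], [0, 0, 0, -0.13, 0, 0, 60], [30, 0, 0, -0.13, 0, 0, 60], [40, 0, 0, 0, 0, 0, 60], [0, 0, 0, 0, 0, 0, 60]],
  ],
)

```text
time_s: 13.1
ee_pos: [0.4678, -0.3512, 0.2341]
eef_rot: [2.54, 1.562, 2.426]
force: [-0.1, -0.2, -0.2]
grip_width: 0.0599
```

```bash
python3 - <<'E'
from go import *
delta([.468,-.3525,.02],83.5)
E
```

```text
t 13.1 pos [ 0.4678 -0.3512  0.2341] yang 83.48 tilt [-0.007  0.006 -1.   ] q [-0.71  0.36  1.37  0.    1.42 -2.16] w 0.0599
 shift mm [214.1  -2.4   1.9]  turn [-0.0003 -0.0072 -0.005 ]
```

>>> play_rows(
  deltas=[
    [[20, 0, 0, 0, 0, 0, 60], [35, 0, 0, 0, 0, 0, 60], [35, 0, 0, 0, 0, 0, 60], [30, 0, 0, 0, 0, 0, 60], [20, 0, 0, 0, 0, 0, 60], [0, 0, 0, 0, 0, 0, 60], [0, 0, 0, 0, 0, 0, 60]],
  ],
)

```text
time_s: 13.8
ee_pos: [0.4692, -0.3528, 0.101]
eef_rot: [-0.577, 1.569, -0.691]
force: [0.0, -0.7, 1.5]
grip_width: 0.0605
```

```bash
python3 - <<'E'
from go import *
delta([.468,-.3525,.02],83.5)
s=cam("scene");t=cam("top")
crop(s,100,190,220,330,4,"pics/s_h1.png")
print(proj(s,[.468,-.3525,.056]))
E
```

```text
t 13.8 pos [ 0.4692 -0.3528  0.101 ] yang 83.45 tilt [ 0.001 -0.001 -1.   ] q [-0.71  0.48  1.52  0.    1.14 -2.16] w 0.0605
 shift mm [81.   0.2 -1.3]  turn [-0.0008  0.0012  0.0008]
[154.09614136 250.52047641]
```

View pics/s_h1.png

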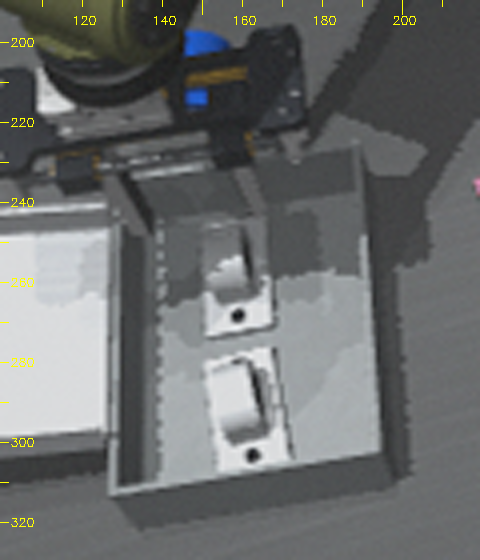

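The two fingers, around (131,238) and (166,230), straddle the near casting's barrel at (157,252). I'll go down now.

>>> play_rows(
  deltas=[
    [[20, 0, -1, 0, 0, 0, 60], [25, 0, 0, 0, 0, 0, 60], [18, 0, 0, 0, 0, 0, 60], [10, 0, 0, 0, 0, 0, 60], [5, 0, 0, 0, 0, 0, 60], [2, 0, 0, 0, 0, 0, 60], [0, 0, 0, 0, 0, 0, 60]],
  ],
)

```text
time_s: 14.6
ee_pos: [0.4675, -0.3524, 0.0202]
eef_rot: [-0.586, 1.57, -0.7]
force: [0.7, -0.5, -0.0]
grip_width: 0.06
```

>>> play_rows(
  deltas=[
    [[0, 0, 0, 0, 0, 0, 40], [0, 0, 0, 0, 0, 0, 30], [0, 0, 0, 0, 0, 0, 20], [0, 0, 0, 0, 0, 0, 10], [0, 0, 0, 0, 0, 0, 10], [0, 0, 0, 0, 0, 0, 10]],
  ],
  grip_force=30,
)

```text
time_s: 15.2
ee_pos: [0.4671, -0.3521, 0.0195]
eef_rot: [1.286, 1.571, 1.172]
force: [0.4, 0.5, 1.5]
grip_width: 0.024
```

>>> play_rows(
  deltas=[
    [[-4, 0, 0, 0, 0, 0, 10], [-12, 0, 0, 0, 0, 0, 10], [-25, 0, 0, 0, 0, 0, 10], [-32, 0, 0, 0, 0, 0, 10], [-32, 0, 0, 0, 0, 0, 10], [-32, 0, 0, 0, 0, 0, 10], [-32, 0, 0, 0, 0, 0, 10], [-20, 0, 0, 0, 0, 0, 10], [-8, 0, 0, 0, 0, 0, 10], [0, 0, 0, 0, 0, 0, 10]],
  ],
)

```text
time_s: 16.2
ee_pos: [0.4672, -0.3522, 0.2174]
eef_rot: [-0.604, 1.569, -0.718]
force: [-0.4, -0.5, -3.8]
grip_width: 0.0239
```

```bash
python3 - <<'E'
from go import *
delta([.424,.342,.22],84.6)
delta([.415,-.10,.22],84.6)
s=cam("scene");cv2.imwrite("pics/s_h2.png",s["img"][:,:,::-1]);print(ctrl.get_obs()["force"])
E
```

```text
t 16.2 pos [ 0.4672 -0.3522  0.2174] yang 83.46 tilt [ 0.001 -0.001 -1.   ] q [-0.71  0.37  1.4  -0.    1.37 -2.17] w 0.0239
 shift mm [  -3.4  684.7 -122. ]  turn [-0.0199  0.0013  0.0009]
t 16.2 pos [ 0.4672 -0.3522  0.2174] yang 83.46 tilt [ 0.001 -0.001 -1.   ] q [-0.71  0.37  1.4  -0.    1.37 -2.17] w 0.0239
 shift mm [ -2.9 244.6 -80.6]  turn [-0.0199  0.0013  0.0009]
[-0.28225011 -0.2744129  -3.62913044]
```

View pics/s_h2.png

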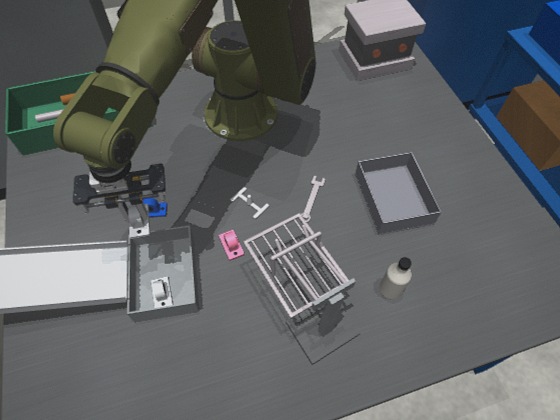

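The casting is held at about (140,220) and the cover still hangs. I'll carry it across at low x, clear of the cover.

>>> play_rows(
  deltas=[
    [[0, 12, -5, 0, 0, 0, 10], [0, 24, -8, 0, 0, 0, 10], [0, 32, -10, 0, 0, 0, 10], [0, 36, -12, 0, 0, 0, 10], [0, 36, -12, 0, 0, 0, 10], [0, 36, -12, 0, 0, 0, 10], [0, 36, -12, 0, 0, 0, 10], [0, 36, -9, 0, 0, 0, 10], [0, 38, -6, 0, 0, 0, 10], [0, 38, -5, 0, 0, 0, 10]],
  ],
)

```text
time_s: 17.25
ee_pos: [0.4126, -0.0184, 0.2153]
eef_rot: [3.103, 1.569, 2.988]
force: [1.0, -0.3, -2.9]
grip_width: 0.0238
```

>>> play_rows(
  deltas=[
    [[0, 40, -5, -0.02, 0, 0, 10], [0, 40, -5, 0, 0, 0, 10], [0, 40, -5, 0, 0, 0, 10], [0, 40, -5, 0, 0, 0, 10], [0, 40, -5, 0, 0, 0, 10], [0, 40, -3, 0, 0, 0, 10], [0, 40, -3, 0, 0, 0, 10], [0, 38, 0, 0, 0, 0, 10], [0, 28, 0, 0, 0, 0, 10], [0, 14, 0, 0, 0, 0, 10]],
  ],
)

```text
time_s: 18.25
ee_pos: [0.4167, 0.3431, 0.2147]
eef_rot: [-2.481, 1.568, -2.574]
force: [-0.5, -0.7, -3.1]
grip_width: 0.0236
```

>>> play_rows(
  deltas=[
    [[0, 0, 0, 0, 0, 0, 10], [0, 0, 0, 0, 0, 0, 10]],
  ],
)

```text
time_s: 18.45
ee_pos: [0.4172, 0.3406, 0.2157]
eef_rot: [-2.291, 1.569, -2.386]
force: [-0.9, -0.3, -2.8]
grip_width: 0.0239
```

```bash
python3 - <<'E'
from go import *
delta([.424,.342,.0195],84.6)
s=cam("scene")
crop(s,330,80,470,240,3.7,"pics/s_h3.png");crop(cam("top"),80,160,240,290,4,"pics/t_h3.png")
E
```

```text
t 18.45 pos [0.4172 0.3406 0.2157] yang 84.6 tilt [-0.001 -0.001 -1.   ] q [ 0.62  0.27  1.54 -0.    1.34 -0.86] w 0.0239
 shift mm [196.2   2.2   6.8]  turn [-0.     -0.001   0.0011]
```

View pics/s_h3.png

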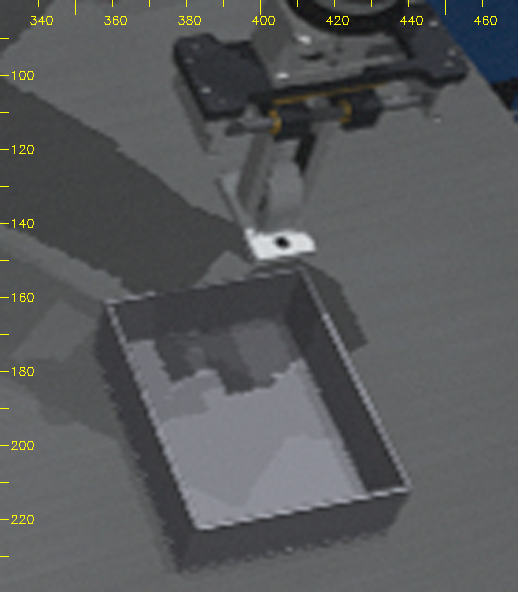

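View pics/t_h3.png

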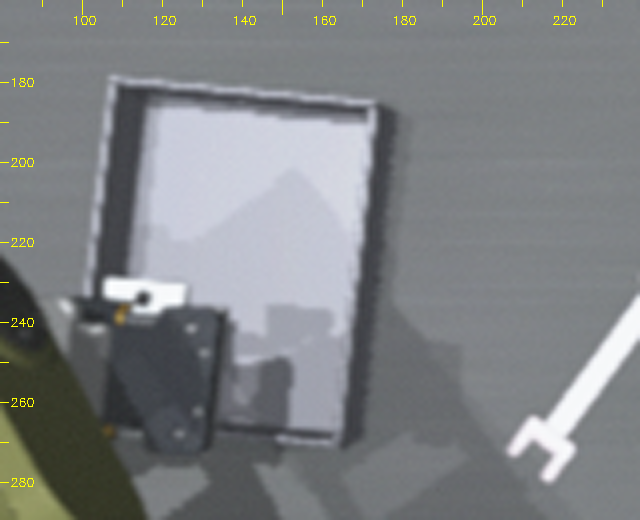

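```bash
python3 - <<'E'
from go import *
s=cam("scene");t=cam("top")
T=lambda x,y:(x/3.7+330-.5,y/3.7+80-.5)
P=[plane(s,*T(*p),.065) for p in((107,303),(302,268),(408,488),(198,528))]
print(np.round(P,4),np.mean(P,0))
h1=T(282,243);h2=(142/4+80-.5,298/4+160-.5)
X=tri(t,h2,s,h1);print("hole",X)
c,R,o=cur();print("hole rel TCP in tool",R.T@(X-c))
E
```

```text
[[0.3613 0.2673 0.065 ]
 [0.3755 0.4333 0.065 ]
 [0.5902 0.4108 0.065 ]
 [0.5745 0.247  0.065 ]] [0.4753747  0.33961325 0.065     ]
hole [0.4496788  0.33733953 0.20964874]
hole rel TCP in tool [ 0.00699336 -0.00019422  0.03224595]
```

>>> play_rows(
  deltas=[
    [[10, 2.4, 7.5, 0, 0, 0, 10], [25, 0, 0, 0, 0, 0, 10], [32, 0, 0, 0, 0, 0, 10], [32, 0, 0, 0, 0, 0, 10], [32, 0, 0, 0, 0, 0, 10], [26, 0, 0, 0, 0, 0, 10], [16, 0, 0, 0, 0, 0, 10], [8, 0, 0, 0, 0, 0, 10], [3, 0, 0, 0, 0, 0, 10], [0, 0, 0, 0, 0, 0, 10]],
  ],
)

```text
time_s: 19.65
ee_pos: [0.4254, 0.3432, 0.0326]
eef_rot: [0.626, 1.57, 0.531]
force: [-0.2, 0.4, -2.1]
grip_width: 0.0238
```

```bash
python3 - <<'E'
from go import *
delta([.4247,.343,.0195],84.6);print(ctrl.get_obs()["force"])
s=cam("scene")
crop(s,330,80,470,240,3.7,"pics/s_h4.png")
E
```

```text
t 19.65 pos [0.4254 0.3432 0.0326] yang 84.59 tilt [ 0.  0. -1.] q [ 0.61  0.5   1.69 -0.    0.96 -0.86] w 0.0238
 shift mm [13.1 -0.2 -0.7]  turn [-0.0001  0.0003 -0.0002]
[-0.24256398  0.4033998  -2.1429634 ]
```

View pics/s_h4.png

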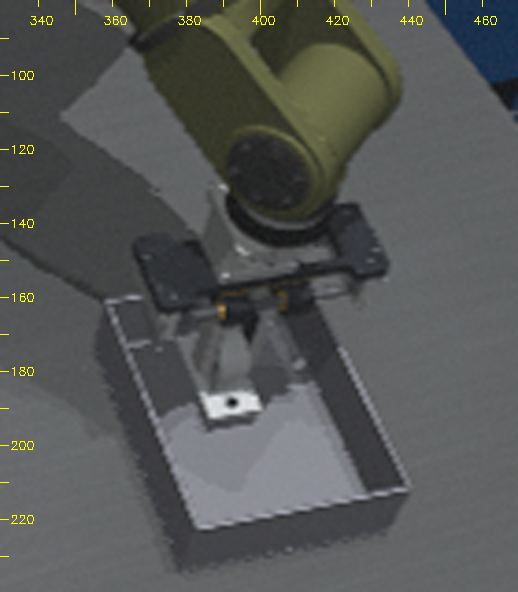

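The casting is inside the tote, with its hole at (392,188). It sits 13 mm above the floor, so I'll ease it down.

>>> play_rows(
  deltas=[
    [[4, 0, 0, 0, 0, 0, 10], [3, 0, 0, 0, 0, 0, 10], [2, 0, 0, 0, 0, 0, 10], [2, 0, 0, 0, 0, 0, 10], [1, 0, 0, 0, 0, 0, 10], [0.5, 0, 0, 0, 0, 0, 10], [0, 0, 0, 0, 0, 0, 10], [0, 0, 0, 0, 0, 0, 10]],
  ],
)

```text
time_s: 20.5
ee_pos: [0.4251, 0.3432, 0.02]
eef_rot: [0.836, 1.571, 0.741]
force: [-0.1, 0.3, -2.9]
grip_width: 0.0239
```

>>> play_rows(
  deltas=[
    [[0.5, 0, 0, 0, 0, 0, 10], [0.5, 0, 0, 0, 0, 0, 10], [0, 0, 0, 0, 0, 0, 10]],
  ],
)

```text
time_s: 20.8
ee_pos: [0.4252, 0.3432, 0.0195]
eef_rot: [0.539, 1.571, 0.445]
force: [-2.8, -2.4, 5.2]
grip_width: 0.0239
```

>>> play_rows(
  deltas=[
    [[-0.4, 0, 0, 0, 0, 0, 26], [0, 0, 0, 0, 0, 0, 30], [0, 0, 0, 0, 0, 0, 40], [0, 0, 0, 0, 0, 0, 55], [0, 0, 0, 0, 0, 0, 55], [-10, 0, 0, 0, 0, 0, 55], [-25, 0, 0, 0, 0, 0, 55], [-40, 0, 0, 0, 0, 0, 55], [-45, 0, 0, 0, 0, 0, 55], [-45, 0, 0, 0, 0, 0, 55]],
  ],
)

```text
time_s: 21.8
ee_pos: [0.4248, 0.343, 0.1868]
eef_rot: [0.694, 1.571, 0.6]
force: [0.9, 0.4, 0.7]
grip_width: 0.0547
```

```bash
python3 - <<'E'
from go import *
delta([.40,.34,.22],82)
delta([.566,-.3625,.22],89)
s=cam("scene")
crop(s,330,80,470,240,3.7,"pics/s_h5.png")
E
```

```text
t 21.8 pos [0.4248 0.343  0.1868] yang 84.6 tilt [ 0.  0. -1.] q [ 0.61  0.31  1.56 -0.    1.28 -0.86] w 0.0547
 shift mm [-33.2  -5.3 -24.4]  turn [ 0.0454  0.0002 -0.0002]
t 21.8 pos [0.4248 0.343  0.1868] yang 84.6 tilt [ 0.  0. -1.] q [ 0.61  0.31  1.56 -0.    1.28 -0.86] w 0.0547
 shift mm [ -33.2 -689.   206.9]  turn [-0.0767  0.0002 -0.0001]
```

View pics/s_h5.png

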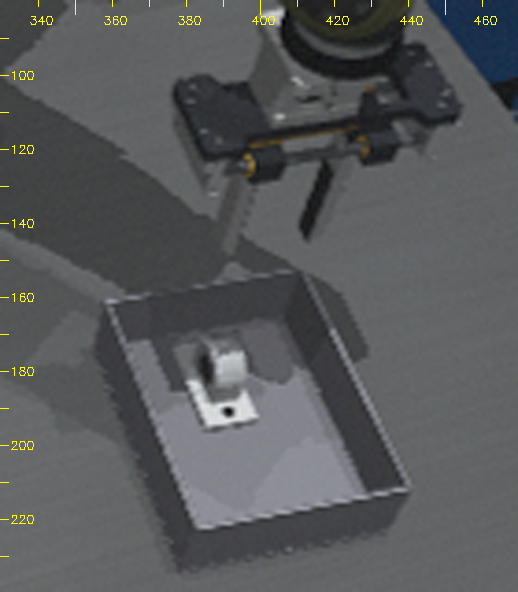

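The first casting stands flat in the tote, hole at (391,191). I'll go back for the second one.

>>> play_rows(
  deltas=[
    [[-33, -5, 0, 0, 0, 0, 55], [0, -25, 0, 0, 0, 0, 55], [0, -40, 1, 0, 0, 0, 55], [0, -45, 1, 0, 0, 0, 55], [0, -45, 1, 0, 0, 0, 55], [0, -45, 1, 0, 0, 0, 55], [0, -45, 1, 0, 0, 0, 55], [0, -45, 1, 0, 0, 0, 55], [0, -45, 1, 0, 0, 0, 55], [0, -45, 1, 0, 0, 0, 55]],
  ],
)

```text
time_s: 22.85
ee_pos: [0.3963, -0.0425, 0.218]
eef_rot: [-0.078, 1.57, -0.172]
force: [0.8, 1.0, -1.1]
grip_width: 0.0555
```

>>> play_rows(
  deltas=[
    [[0, -45, 2, 0, 0, 0, 55], [0, -45, 5, 0, 0, 0, 55], [0, -35, 25, 0, 0, 0, 55], [0, -35, 30, 0, 0, 0, 55], [0, -35, 30, 0, 0, 0, 55], [0, -35, 30, 0, 0, 0, 55], [0, -35, 30, 0, 0, 0, 55], [0, -20, 25, 0, 0, 0, 55], [0, 0, 15, -0.0767, 0, 0, 55], [0, 0, 0, 0, 0, 0, 55]],
  ],
)

```text
time_s: 23.85
ee_pos: [0.5619, -0.3429, 0.2166]
eef_rot: [2.412, 1.57, 2.395]
force: [-0.5, 0.3, -0.6]
grip_width: 0.0549
```

```bash
python3 - <<'E'
from go import *
delta([.566,-.3625,.10],89)
E
```

```text
t 23.85 pos [ 0.5619 -0.3429  0.2166] yang 89.08 tilt [-0.001  0.001 -1.   ] q [-0.6   0.54  1.16  0.    1.44 -2.16] w 0.0549
 shift mm [116.6 -19.6   4.5]  turn [ 0.0014 -0.0006 -0.0006]
```

>>> play_rows(
  deltas=[
    [[10, -10, 2, 0, 0, 0, 55], [30, -9.6, 2.5, 0, 0, 0, 55], [35, 0, 0, 0, 0, 0, 55], [30, 0, 0, 0, 0, 0, 55], [12, 0, 0, 0, 0, 0, 55], [0, 0, 0, 0, 0, 0, 55], [0, 0, 0, 0, 0, 0, 55]],
  ],
)

```text
time_s: 24.55
ee_pos: [0.5657, -0.3628, 0.1021]
eef_rot: [-0.625, 1.569, -0.643]
force: [0.2, -0.5, 0.5]
grip_width: 0.0548
```

```bash
python3 - <<'E'
from go import *
delta([.566,-.3625,.0195],89)
s=cam("scene")
crop(s,100,190,220,330,4,"pics/s_i1.png")
print(proj(s,[.566,-.3625,.056]))
E
```

```text
t 24.55 pos [ 0.5657 -0.3628  0.1021] yang 88.97 tilt [ 0.002 -0.001 -1.   ] q [-0.62  0.66  1.24 -0.    1.24 -2.18] w 0.0548
 shift mm [82.6  0.4  0.2]  turn [-0.0006  0.0016  0.0012]
[156.32410571 285.38105442]
```

View pics/s_i1.png

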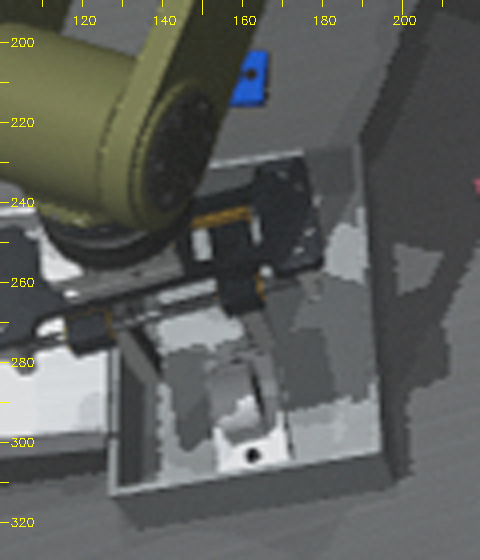

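The fingers straddle the far casting's barrel at (160,288), so I can descend and grip.

>>> play_rows(
  deltas=[
    [[20, 0, 0, 0, 0, 0, 55], [25, 0, 0, 0, 0, 0, 55], [18, 0, 0, 0, 0, 0, 55], [10, 0, 0, 0, 0, 0, 55], [6, 0, 0, 0, 0, 0, 55], [3, 0, 0, 0, 0, 0, 55], [0, 0, 0, 0, 0, 0, 55]],
  ],
)

```text
time_s: 25.3
ee_pos: [0.5656, -0.3625, 0.019]
eef_rot: [-0.641, 1.57, -0.658]
force: [-0.5, -0.2, 1.1]
grip_width: 0.0551
```

>>> play_rows(
  deltas=[
    [[0, 0, 0, 0, 0, 0, 40], [0, 0, 0, 0, 0, 0, 30], [0, 0, 0, 0, 0, 0, 20], [0, 0, 0, 0, 0, 0, 10], [0, 0, 0, 0, 0, 0, 10], [0, 0, 0, 0, 0, 0, 10]],
  ],
  grip_force=30,
)

```text
time_s: 25.9
ee_pos: [0.5654, -0.3623, 0.0185]
eef_rot: [0.014, 1.571, -0.004]
force: [-0.2, 0.5, 2.0]
grip_width: 0.0237
```

>>> play_rows(
  deltas=[
    [[-4, 0, 0, 0, 0, 0, 10], [-12, 0, 0, 0, 0, 0, 10], [-25, 0, 0, 0, 0, 0, 10], [-32, 0, 0, 0, 0, 0, 10], [-32, 0, 0, 0, 0, 0, 10], [-32, 0, 0, 0, 0, 0, 10], [-32, 0, 0, 0, 0, 0, 10], [-20, 0, 0, 0, 0, 0, 10], [-10, 0, 0, 0, 0, 0, 10], [0, 0, -8, 0, 0, 0, 10]],
  ],
)

```text
time_s: 26.9
ee_pos: [0.5577, -0.3622, 0.2185]
eef_rot: [-0.588, 1.569, -0.605]
force: [0.2, -0.3, -2.6]
grip_width: 0.0239
```

>>> play_rows(
  deltas=[
    [[0, 0, -20, 0, 0, 0, 10], [0, 10, -28, 0, 0, 0, 10], [0, 20, -30, 0, 0, 0, 10], [0, 30, -30, 0, 0, 0, 10], [0, 35, -25, 0, 0, 0, 10], [0, 38, -15, 0, 0, 0, 10], [0, 40, -8, 0, 0, 0, 10], [0, 40, 0, 0, 0, 0, 10], [0, 40, 0, 0, 0, 0, 10], [0, 40, 0, 0, 0, 0, 10]],
  ],
)

```text
time_s: 27.9
ee_pos: [0.4052, -0.065, 0.2162]
eef_rot: [2.945, 1.569, 2.927]
force: [0.6, 0.4, -2.0]
grip_width: 0.024
```

```bash
python3 - <<'E'
from go import *
delta([.524,.3338,.22],84.6);print(ctrl.get_obs()["force"])
E
```

```text
t 27.9 pos [ 0.4052 -0.065   0.2162] yang 88.97 tilt [-0.001  0.    -1.   ] q [-0.25 -0.03  1.87 -0.    1.3  -1.8 ] w 0.024
 shift mm [ -3.8 400.9 111.6]  turn [ 0.0762 -0.0015 -0.0002]
[ 0.5833933   0.40793301 -1.99955546]
```

```bash
python3 - <<'E'
from go import *
t=cam("top");s=cam("scene")
print(plane(t,182,115,.16),plane(s,404,264,.155),plane(s,393,292,.01))
E
```

```text
[0.72737987 0.20464466 0.16      ] [0.73569379 0.20422874 0.155     ] [0.74742908 0.20673189 0.01      ]
```

>>> play_rows(
  deltas=[
    [[0, 40, 0, 0, 0, 0, 10], [0, 40, 0, 0, 0, 0, 10], [0, 40, 0, 0, 0, 0, 10], [0, 40, 8, 0, 0, 0, 10], [0, 40, 15, 0, 0, 0, 10], [0, 40, 20, 0, 0, 0, 10], [0, 40, 20, 0, 0, 0, 10], [0, 40, 20, 0, 0, 0, 10], [0, 30, 15, 0, 0, 0, 10], [0, 15, 6, 0.04, 0, 0, 10]],
  ],
)

```text
time_s: 29.0
ee_pos: [0.5173, 0.2976, 0.2152]
eef_rot: [-2.603, 1.568, -2.66]
force: [-1.0, 0.7, -1.9]
grip_width: 0.024
```

>>> play_rows(
  deltas=[
    [[0, 0, 0, 0.036, 0, 0, 10], [0, 0, 0, 0, 0, 0, 10], [0, 0, 0, 0, 0, 0, 10]],
  ],
)

```text
time_s: 29.3
ee_pos: [0.5168, 0.2957, 0.2166]
eef_rot: [-2.496, 1.57, -2.589]
force: [0.0, 0.5, -1.4]
grip_width: 0.0238
```

```bash
python3 - <<'E'
from go import *
delta([.5243,.3338,.0185],84.6)
s=cam("scene")
crop(s,330,80,470,240,3.7,"pics/s_i3.png")
E
```

```text
t 29.3 pos [0.5168 0.2957 0.2166] yang 84.67 tilt [-0.001 -0.001 -1.   ] q [ 0.46  0.39  1.37 -0.    1.38 -1.02] w 0.0238
 shift mm [198.   38.8   4.1]  turn [ 0.0012 -0.001   0.0008]
```

View pics/s_i3.png

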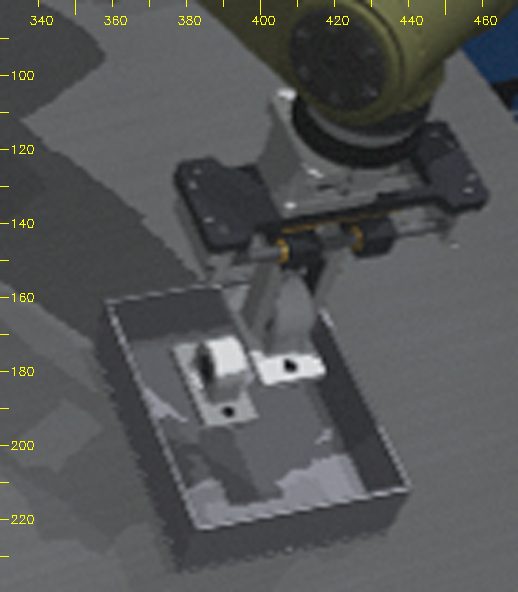

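>>> play_rows(
  deltas=[
    [[0, 15, 2, 0, 0, 0, 10], [0, 15, 2, 0, 0, 0, 10], [0, 8.8, 0, 0, 0, 0, 10], [0, 0, 0, 0, 0, 0, 10], [0, 0, 0, 0, 0, 0, 10]],
  ],
)

```text
time_s: 29.85
ee_pos: [0.5244, 0.3344, 0.2172]
eef_rot: [-2.011, 1.57, -2.104]
force: [-0.1, -0.3, -2.4]
grip_width: 0.0241
```

```bash
python3 - <<'E'
from go import *
delta([.5243,.3338,.0185],84.6)
E
```

```text
t 29.85 pos [0.5244 0.3344 0.2172] yang 84.66 tilt [-0. -0. -1.] q [ 0.51  0.45  1.28 -0.    1.4  -0.97] w 0.0241
 shift mm [198.7  -0.5   0. ]  turn [ 0.001  -0.0001  0.0003]
```

>>> play_rows(
  deltas=[
    [[10, -0.5, 0, 0, 0, 0, 10], [25, 0, 0, 0, 0, 0, 10], [32, 0, 0, 0, 0, 0, 10], [32, 0, 0, 0, 0, 0, 10], [32, 0, 0, 0, 0, 0, 10], [26, 0, 0, 0, 0, 0, 10], [16, 0, 0, 0, 0, 0, 10], [8, 0, 0, 0, 0, 0, 10], [4, 0, 0, 0, 0, 0, 10], [0, 0, 0, 0, 0, 0, 10]],
  ],
)

```text
time_s: 30.85
ee_pos: [0.5247, 0.3344, 0.0328]
eef_rot: [0.606, 1.57, 0.513]
force: [0.7, 0.4, -2.3]
grip_width: 0.0244
```

```bash
python3 - <<'E'
from go import *
delta([.5243,.3338,.0185],84.6)
s=cam("scene")
crop(s,330,80,470,240,3.7,"pics/s_i4.png")
E
```

```text
t 30.85 pos [0.5247 0.3344 0.0328] yang 84.64 tilt [ 0.001  0.    -1.   ] q [ 0.51  0.64  1.45  0.    1.05 -0.97] w 0.0244
 shift mm [14.3 -0.7 -0.4]  turn [ 0.0007  0.0007 -0.0005]
```

View pics/s_i4.png

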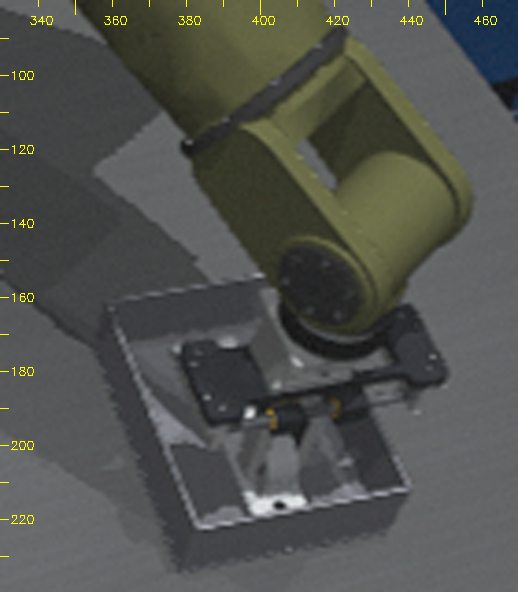

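>>> play_rows(
  deltas=[
    [[4, 0, 0, 0, 0, 0, 10], [3, 0, 0, 0, 0, 0, 10], [2, 0, 0, 0, 0, 0, 10], [2, 0, 0, 0, 0, 0, 10], [1, 0, 0, 0, 0, 0, 10], [0.7, 0, 0, 0, 0, 0, 10], [0.5, 0, 0, 0, 0, 0, 10], [0, 0, 0, 0, 0, 0, 10], [0, 0, 0, 0, 0, 0, 10]],
  ],
)

```text
time_s: 31.8
ee_pos: [0.5244, 0.3344, 0.0192]
eef_rot: [0.553, 1.571, 0.459]
force: [-0.6, 0.9, -1.5]
grip_width: 0.0235
```

>>> play_rows(
  deltas=[
    [[0.5, 0, 0, 0, 0, 0, 10], [0.4, 0, 0, 0, 0, 0, 10], [0, 0, 0, 0, 0, 0, 10]],
  ],
)

```text
time_s: 32.1
ee_pos: [0.5245, 0.3344, 0.0185]
eef_rot: [0.607, 1.571, 0.514]
force: [-1.7, -0.9, 1.9]
grip_width: 0.0243
```

The casting has touched down. I'll release, lift, and retreat clear of everything.

>>> play_rows(
  deltas=[
    [[0, 0, 0, 0, 0, 0, 26], [0, 0, 0, 0, 0, 0, 30], [0, 0, 0, 0, 0, 0, 40], [0, 0, 0, 0, 0, 0, 55], [0, 0, 0, 0, 0, 0, 55], [-10, 0, 0, 0, 0, 0, 55], [-25, 0, 0, 0, 0, 0, 55], [-40, 0, 0, 0, 0, 0, 55], [-45, 0, 0, 0, 0, 0, 55], [-45, 0, 0, 0, 0, 0, 55]],
  ],
)

```text
time_s: 33.1
ee_pos: [0.5241, 0.3342, 0.1858]
eef_rot: [0.667, 1.57, 0.574]
force: [-0.4, 1.3, 0.4]
grip_width: 0.055
```

>>> play_rows(
  deltas=[
    [[-30, 0, 0, 0, 0, 0, 55], [0, 20, -30, 0, 0, 0, 55], [0, 25, -40, 0, 0, 0, 55], [0, 25, -40, 0, 0, 0, 55], [0, 25, -40, 0, 0, 0, 55], [0, 20, -30, 0, 0, 0, 55], [0, 20, -20, 0, 0, 0, 55], [0, 0, 0, 0, 0, 0, 55], [0, 0, 0, 0, 0, 0, 55]],
  ],
)

```text
time_s: 34.0
ee_pos: [0.3378, 0.4875, 0.2138]
eef_rot: [0.628, 1.57, 0.535]
force: [0.6, -0.7, 0.1]
grip_width: 0.0553
```

```bash
python3 - <<'E'
from go import *
o=ctrl.get_obs();print(o["time_s"],o["ee_pos"],o["force"])
s=cam("scene");t=cam("top")
cv2.imwrite("pics/s_end.png",s["img"][:,:,::-1]);cv2.imwrite("pics/t_end.png",t["img"][:,:,::-1])
crop(s,330,140,450,240,5,"pics/s_totend.png");crop(t,90,165,190,280,5,"pics/t_totend.png")
E
```

```text
34.0 [0.33777611 0.48746524 0.21375695] [ 0.59856517 -0.65574805  0.11793131]
```

View pics/s_end.png

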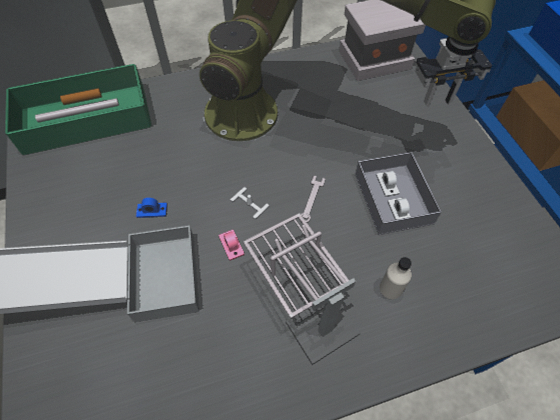

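View pics/t_end.png

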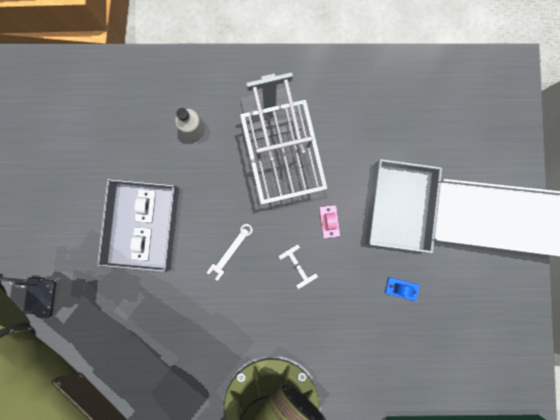

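View pics/s_totend.png

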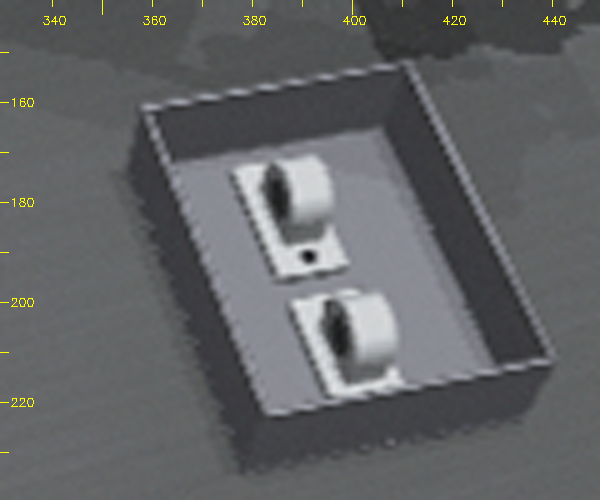

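View pics/t_totend.png

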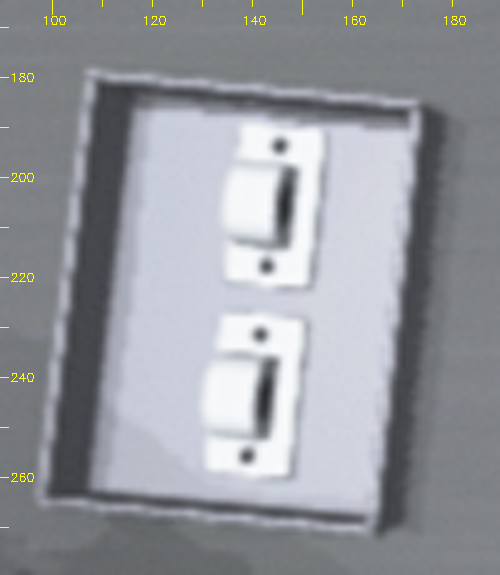

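Both castings stand flat in the tote, at (144,206) and (140,245) in the top view. The tote, oil bottle, runner and spanner are where they started, the cover hangs on both prongs, and the arm is clear.

```bash
python3 - <<'E'
from station import hand_in
print(hand_in())
E
```

```text
the job is handed in; nothing more can be done
None
```

The job is done and handed in at about 34 s; no verdict was reported.

I lifted the cover by its handle and hung it on both prongs. I then moved the two castings from the tray to the tote one at a time, releasing each only after it touched the tote floor.

- **Cover:** after I let go of it, the middle of the bar measured about +4 mm in x, 0 mm in y and +1 mm in z from the hook seat. In the final pictures it still hangs in the same place.
- **Castings:** both stand flat on their feet in the tote, about 50 mm either side of its centre along x.
- **Other things:** by eye, the tote, oil bottle, runner, spanner and the pink and blue look-alikes had not moved in the final pictures. The arm was clear with almost no force on the tool.

**Disagreements:**
- The description has each casting's foot roughly along the tray's y. The pictures showed them along its x, so I gripped them by the flat barrel ends from that direction.
- The two cameras differed by about 2–3 mm on positions in the tray and tote, so I took values in between.

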